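# Pull the mist filter from a vacuum pump

### The arm

A 6-joint arm with a two-finger parallel gripper is mounted at the origin on the work surface. World frame = base frame: x ahead of the robot, y to its left, z up, the work surface at z = 0. Lengths are in m, angles in degrees, forces in N, time in s.
With the tool pointing down it reaches from about 0.275 to 0.85 m from the base axis. Payload 5.2 kg.
Tool frame: the origin (TCP) lies between the finger pads, 19 mm behind the fingertips; this is the grasp point; z points along the fingers, x is the direction in which the jaws open and shut, and the axes are right-handed (so a half turn about z gives the same grasp; the last joint's range is limited). The gripper opens to 85 mm and grips with 20 to 120 N. Pads are 22 mm wide; open, the fingers measure 114 mm over their backs; the gripper's body (76 mm by 85 mm) begins 54 mm behind the grasp point. The pads swing forward as they close: fully open they stand 13 mm farther back than shut.
Start: joints at [57.135, 14.817, 87.949, -0, 77.235, -11.62], TCP at [0.199, 0.513, 0.25] pointing down, gripper open.
Joint ranges: [-179.93, 179.93], [-52.35, 119.4], [10.71, 147.94], [-69.91, 249.91], [12.55, 155.21], [-178.61, 178.61]. Speed limits (degrees/s): [147.25, 147.25, 180, 180, 180, 180].

### API

Orientations are given as a 3x3 rotation matrix whose columns are the frame's x, y, z axes.
In Python, from rig import readout, camera, workorder gives the robot as it stands. The module is installed in compiled form; this text tells all that it offers.
- The arm moves only by the tool carry_out, never from a script. Its argument "deltas" is a list of rows, each a list of 5 numbers: the opening, from 0 (shut) to 1 (fully open), then the shift along the world's x, y, z in mm, then the turn about the world's z in rad. In form: [[claw, x, y, z, yaw], ...]. A call has 1 to 8 rows; each row is the pose to reach, as a shift and turn from the pose measured when the call began; what a row does not reach only later rows make up. A row lasts 1/8 s, in which the tool goes at most 62.5 mm and 10.7 degrees, less where a joint would pass 70% of its speed; a pose out of reach is approached as far as the arm can. A call with a gripper value outside its range is refused whole. The fingers move at their own pace and stop on an object; the grip force is fixed at half the most. Time passes only in rows, so rows that repeat a pose let the fingers close. It gives the time, the measured TCP pose, the force and the opening at its end, in the units of the state.
- readout.sense(): the state, without advancing time (a new reading comes with each control period).
- camera(name): name is "side" or "top" or "wrist"; returns a dict with "image" (384x512x3 uint8, red, green, blue), "z_map" (384x512 float32, m along the optical axis (not along the pixel's ray), 0 where there is no reading), "intrinsics" (3x3 intrinsics, pixels), "k1" (the pictures are not rectified: a ray, as slopes to the right and down, at radius r is drawn at 1 + k1 r^2 times it, then the intrinsics apply), "T" (4x4, takes a point from camera to world coordinates). Camera axes: x right, y up, looking along -z (the intrinsics and any distortion apply to the point x, -y, -z); pixel columns grow to the right and rows downward; lengths in m; the calibration is good to about 2 mm. A picture is of the moment at which its call begins.
- workorder.sign_off(): hands the job in, once; it reports no verdict.
The state is a dict: "time": time; "qpos": joint angles; "joint_velocities": joint speeds; "joint_torque": joint torques, N m; "position": TCP position; "ee_rot": TCP orientation; "ft_force": force on the tool from outside, world axes, zero at the start; "wrist_torque": the same for the moment, N m; "gripper_width": opening from 0.0 (shut) to 1.0 (fully open).
Only numpy, scipy, OpenCV 4.12 (cv2) and the standard library are available. Lean on these libraries where they do the work, as an engineer would, in place of code of your own. Each camera call takes 0.05 s, during which the arm holds its last target. There are 200 camera calls.

### The job

Take the used exhaust mist filter out of the vacuum pump. First swing the pump's carrying handle back, well past upright, so that it is clear of the filter; then press the filter cap in, turn it anticlockwise until it comes up against its stop, draw the filter straight out of its leaning neck, and stand it upright on its foot in the shallow steel drip tray. Do not force the plastic lugs, and leave the other things on the bench where they are.

Things in the scene. Friction and masses are not known exactly. Their poses are not given: they have to be found in the camera images.
- pump: Bench vacuum pump, fixed. Origin on the bench under the root of the filter neck, at the middle of the oil case (130 mm in x, 120 in y, 105 high); z up. Pump block, motor and fan lie to its -y, out to y = -260 mm and 126 mm high (terminal box 145 mm, inlet stub 148 mm). Its -x side carries the sight glass.
- neck: Filter neck of the pump, grey, 72 mm outside diameter, fixed. Origin at its root, 125 mm above the pump's origin; its z is the filter's axis and leans 32 degrees from vertical towards the pump's -x; its y is the pump's y.
- neck_mouth (a point): Centre of the neck's mouth, 70 mm up its axis. A spring at the bottom pushes the filter outwards (about 5 N locked, 9 N pressed home). The lip has two gates for the filter's lugs, hidden under the cap; they lie right at the stop, 46 to 83 degrees anticlockwise from locked (some play), differently on every pump.
- element: Mist filter, loose, about 220 g: white stem 40 mm diameter, 66 mm long; origin at the centre of its flat foot, z along it to the cap. Grey cap disc of 80 mm diameter, z = 58 to 74 mm, with a black grip bar 13 mm thick (y), 46 mm long (x), z = 74 to 104 mm. Locked: foot at z = 14 mm of the neck, its x axis 35 degrees clockwise of the neck's x, seen from the cap.
- element_lugs (a point): On the filter's axis at its two lugs (z = 42 to 48 mm, out to radius 27 mm). A 4 mm deep catch holds them: press in 5 to 7 mm (bottoms at 8), then turn anticlockwise seen from the cap; the catch is passed after 40 degrees. Turning takes under 0.15 Nm, the stop more (over 1.3 Nm harms the lugs); 15 degrees short of it the lugs still hold. Then draw it out along the axis.
- element_grip (a point): Point on the filter's axis at its z = 97 mm, 7 mm below the top of the grip bar: TCP here, tool along the axis, fingers closing across the bar (filter y).
- bail (a joint): Carrying handle's hinge, rad: 0 when the handle lies along the neck's axis (leaning 32 degrees to the pump's -x), grows as the crossbar swings to the pump's +x; upright at 0.56, end stops at -0.2 and 1.6. Friction holds it anywhere (about 3 to 6 N at the crossbar). Hinge line: through the neck's origin, along the pump's y.
- bail_grip (a point): Middle of the handle's crossbar, 170 mm from the hinge line; black rubber sleeve of 16 mm diameter, 90 mm long along the pump's y. Side arms 146 mm apart.
- tray: Shallow steel drip tray, fixed: 150 mm (x) by 200 mm (y) by 22 mm high, walls and floor 3 mm; origin at the centre of its underside. Beside it, or in its place, stands a grey divided parts box of the same outline, 45 mm high, with things in it.
- oil: White oil bottle, 68 mm diameter, 170 mm high, stays; origin under its centre.
- beaker: Glass beaker, 68 mm diameter, 90 mm high, stays; origin under its centre.
- stopper: Black rubber stopper, 36 mm diameter, 28 mm high, stays; origin under its centre.
- carton: Cardboard carton 85 x 85 x 120 mm, stays; origin under its centre.
- jar: Amber jar, 64 mm diameter, 75 mm high, stays; origin under its centre.
- wrench: Open-ended wrench, 160 mm long, lying along its x, stays.
- boss: Metal clamp boss 94 x 50 x 26 mm, lying, stays; origin under its centre.
Mind the look-alikes: they are no part of the job. Several things have the shape of the tray; the one meant has the colours described above.

How it is judged (in metres and radians):
On the way, in this order (a step that is already met when the one before it is completed fails the run):
1. the carrying handle is swung back past upright (hinge above 0.85 rad) with the filter still in its neck (value of joint bail above 0.85 rad and z of element in the frame of neck below 0.022 m), for 0.2 s.
2. the filter is drawn clear of the neck along its axis (z of element in the frame of neck above 0.075 m), for 0.1 s.
At the end, for the whole second after the job is handed in: The filter stands at rest on its foot on the drip tray's floor (within 5 mm of it, tilt under 0.12 rad, foot inside the walls), let go, and the carrying handle is still swung back past upright (hinge above 0.85 rad) (value of joint bail above 0.85 rad and x of element in the frame of tray between -0.055 and 0.055 m and y of element in the frame of tray between -0.08 and 0.08 m and z of element in the frame of tray below 0.008 m and angle between element's own z axis and vertical below 0.12 rad and linear speed of element below 0.02 m/s); the robot touches nothing.
It fails at once if the filter is forced in its neck (more than 80 N) (contact force between element and pump above 80 N).
It fails at once if another thing on the bench is shifted more than 40 mm or knocked over (distance of any of oil, beaker, stopper, carton, jar, wrench, boss from where it was at the start of the episode above 0.04 m).
It also fails if it takes over 72 s, if anything falls off the work surface, if the arm or the gripper's body presses on something with over 40 N, if the wrist force passes 120 N, or if a joint passes its speed limit or range.

## Working session

There is one attempt and no reset: what is moved stays moved. The work goes in short steps, Python scripts to look and compute and a tool call to move; the robot and the scene stay as the last step left them, time stands still between calls to the robot, and variables do not carry over. Pictures are saved under pics/ and viewed, about 8 in all and at most 12, crops included, and the job is handed in when it is done.

Besides the shell and the picture viewer there is one more tool, called by a JSON object that holds its "method" and its "body", one argument or row to a line. carry_out: Moves the arm, as the interface text tells. Its arguments: {"type":"object","properties":{"deltas":{"type":"array"}},"required":["deltas"]}

```bash
mkdir -p pics
cat > h.py <<'E'
import numpy as np, cv2
from rig import readout, camera, workorder
def snap(n,f=None):
    c=camera(n)
    if f: cv2.imwrite('pics/'+f,cv2.cvtColor(c['image'],cv2.COLOR_RGB2BGR))
    return c
def world(c,uv,z=None,depth=None):
    "pixels (N,2) -> world points, by plane height z, or by depth map"
    uv=np.atleast_2d(np.asarray(uv,float)); K=c['intrinsics']; d=c['k1']
    n=cv2.undistortPoints(uv.reshape(-1,1,2),K,np.array([d,0,0,0.])).reshape(-1,2)
    r=np.c_[n[:,0],-n[:,1],-np.ones(len(n))]; T=c['T']
    if z is None:
        D=c['z_map'][uv[:,1].round().astype(int),uv[:,0].round().astype(int)] if depth is None else depth
        return (r*D[:,None])@T[:3,:3].T+T[:3,3]
    w=r@T[:3,:3].T; return T[:3,3]+w*((z-T[2,3])/w[:,2])[:,None]
def cloud(c):
    v,u=np.nonzero(c['z_map']>0); return np.c_[u,v],world(c,np.c_[u,v])
E
python3 - <<'E'
from h import *
a=snap('top'); b=snap('side'); 
np.set_printoptions(precision=3,suppress=True)
for c in (a,b): print(c['T'],c['intrinsics'],c['k1'],(c['z_map']>0).mean())
im=np.vstack([a['image'],b['image']]); cv2.imwrite('pics/1.png',cv2.cvtColor(a['image'],cv2.COLOR_RGB2BGR)); cv2.imwrite('pics/2.png',cv2.cvtColor(b['image'],cv2.COLOR_RGB2BGR))
print(readout.sense())
E
```

```text
[[ 0.02   0.997 -0.075  0.36 ]
 [-1.     0.02  -0.002  0.077]
 [-0.001  0.075  0.997  1.667]
 [ 0.     0.     0.     1.   ]] [[454.112   0.    253.291]
 [  0.    454.112 187.766]
 [  0.      0.      1.   ]] 0.023439085790453503 0.9958648681640625
[[ 0.952  0.193 -0.239  0.22 ]
 [-0.307  0.6   -0.739 -0.656]
 [ 0.001  0.776  0.63   0.845]
 [ 0.     0.     0.     1.   ]] [[375.465   0.    261.268]
 [  0.    375.465 189.205]
 [  0.      0.      1.   ]] -0.057995223855569225 0.9959462483723959
{'time': 0.1, 'qpos': array([ 57.136,  14.857,  88.006,   0.001,  77.235, -11.62 ]), 'joint_velocities': array([-0.105, -0.108, -0.121,  0.103,  0.006, -0.118]), 'joint_torque': array([  0.003, -44.697, -29.125,   0.   ,   0.006,   0.   ]), 'position': array([0.199, 0.512, 0.249]), 'ee_rot': array([[ 0.362,  0.932, -0.001],
       [ 0.932, -0.362, -0.001],
       [-0.002, -0.   , -1.   ]]), 'ft_force': array([-0.323, -0.032, -0.508]), 'wrist_torque': array([ 0.031, -0.051,  0.024]), 'gripper_width': 1.0008624334959217}
```

View pics/1.png

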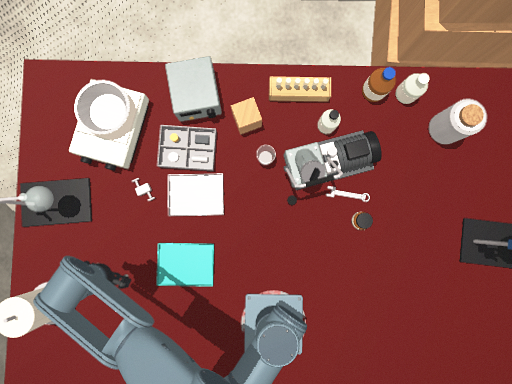

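View pics/2.png

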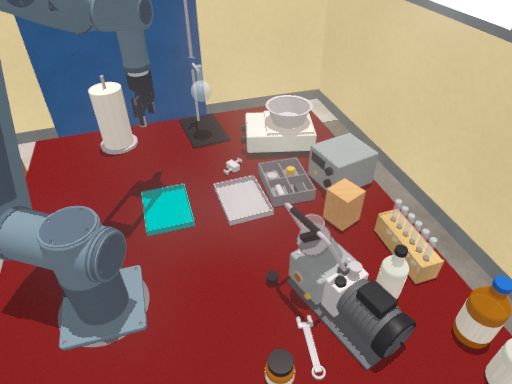

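Run:
```python
from h import *
a=snap('top'); b=snap('side')
np.savez('a.npz',**a); np.savez('b.npz',**b)
A=cv2.resize(a['image'][120:220,270:400],None,fx=4,fy=4,interpolation=cv2.INTER_CUBIC)
A2=cv2.resize(a['image'][110:300,145:230],None,fx=2,fy=2,interpolation=cv2.INTER_CUBIC)
B=cv2.resize(b['image'][185:330,255:400],None,fx=4,fy=4,interpolation=cv2.INTER_CUBIC)[:, :270*2]
im=np.zeros((600,800,3),np.uint8); im[:400,:520]=A; im[:380,530:700]=A2
cv2.imwrite('pics/3.png',im[:410,:,::-1]); cv2.imwrite('pics/4.png',B[:,:,::-1])
uv,P=cloud(a)
m=(uv[:,0]>280)&(uv[:,0]<350)&(uv[:,1]>135)&(uv[:,1]<200)&(P[:,2]>0.2)
for q,p in zip(uv[m],P[m]):
    if p[2]>0.235: print(q,(p*1000).round().astype(int),a['image'][q[1],q[0]],end=' ; ')
```

```text
[337 168] [ 536 -183  238] [201 191 187] ; [338 168] [ 535 -186  241] [222 216 209] ; [337 169] [ 532 -183  238] [194 183 180] ; [338 169] [ 531 -184  248] [201 191 187] ; [339 169] [ 532 -188  245] [205 194 191] ; [317 170] [ 528 -120  240] [29 30 32] ; [337 170] [ 529 -182  242] [175 166 163] ; [338 170] [ 528 -185  248] [197 186 183] ; [339 170] [ 527 -186  257] [202 191 189] ; [340 170] [ 527 -189  259] [171 164 161] ; [317 171] [ 525 -121  235] [42 44 42] ; [318 171] [ 525 -123  237] [43 43 43] ; [338 171] [ 524 -184  254] [178 171 166] ; [339 171] [ 524 -186  258] [198 190 185] ; [340 171] [ 524 -189  256] [206 194 192] ; [341 171] [ 523 -191  262] [178 168 166] ; [319 172] [ 522 -127  235] [61 59 59] ; [339 172] [ 520 -185  261] [176 168 163] ; [340 172] [ 519 -187  269] [207 197 193] ; [341 172] [ 520 -191  266] [230 215 213] ; [342 172] [ 520 -194  266] [174 166 164] ; [339 173] [ 516 -184  270] [212 202 199] ; [340 173] [ 516 -186  274] [227 219 215] ; [341 173] [ 516 -189  274] [232 223 219] ; [342 173] [ 516 -193  269] [208 199 196] ; [337 174] [ 513 -177  274] [132 127 1
[... 8250 characters left out ...]
309 185] [476 -90 283] [40 41 40] ; [310 185] [476 -93 279] [40 44 43] ; [311 185] [476 -96 281] [46 47 44] ; [295 186] [473 -48 271] [235 226 221] ; [296 186] [474 -52 267] [227 216 211] ; [297 186] [473 -54 275] [227 218 215] ; [298 186] [473 -57 277] [229 219 216] ; [299 186] [473 -60 279] [230 222 218] ; [300 186] [473 -63 279] [243 236 234] ; [301 186] [473 -66 279] [246 240 237] ; [302 186] [473 -69 280] [247 240 238] ; [303 186] [473 -72 279] [231 222 218] ; [304 186] [474 -76 271] [165 156 153] ; [306 186] [473 -82 276] [33 36 37] ; [307 186] [473 -84 279] [42 44 43] ; [308 186] [474 -88 276] [46 37 36] ; [299 187] [470 -60 273] [149 144 141] ; [300 187] [470 -63 273] [158 151 149] ;
```

View pics/3.png

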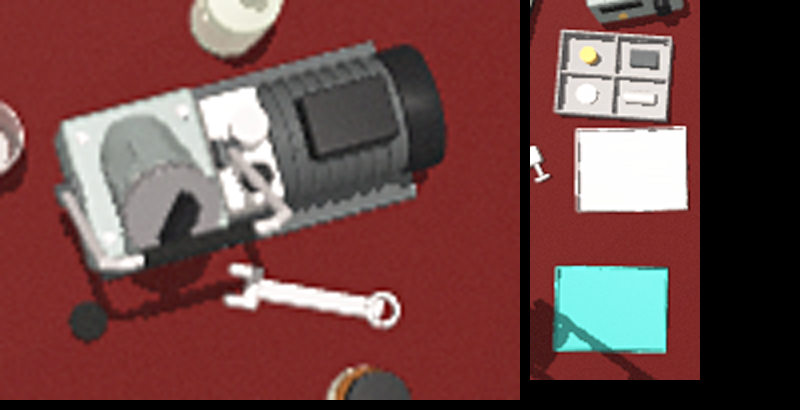

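View pics/4.png

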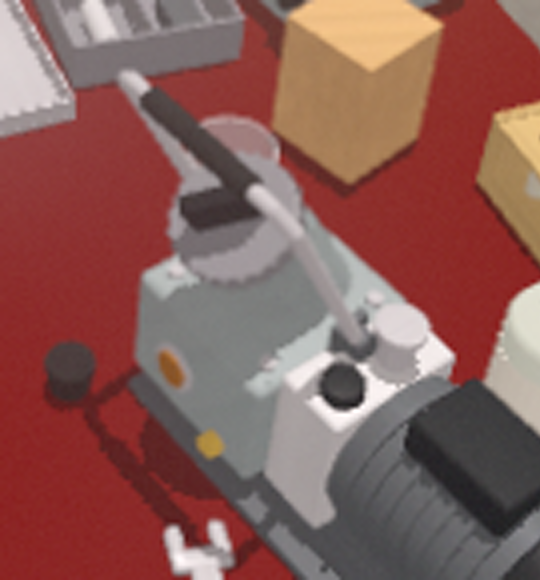

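```bash
cat > m.py <<'E'
from h import *
np.set_printoptions(precision=4,suppress=True)
def bg(P):
    return
for n in 'ab':
    c=dict(np.load(n+'.npz')); c['k1']=float(c['k1']); uv,P=cloud(c); C=c['image'][uv[:,1],uv[:,0]].astype(int)
    R=(P[:,0]>.42)&(P[:,0]<.75)&(P[:,1]>-.45)&(P[:,1]<0.02)
    s=R&(P[:,2]>.262)&(C.max(1)<75); Q=P[s]
    ev,V=np.linalg.eigh(np.cov(Q.T)); d=V[:,2]*np.sign(V[1,2]); t=(Q-Q.mean(0))@d
    print(n,'sleeve',Q.mean(0),d,'yaw',np.degrees(np.arctan2(-d[0],d[1])),np.ptp(t), 'mid',Q.mean(0)+d*(t.max()+t.min())/2,'zmax',Q[:,2].max())
    yaw=np.arctan2(-d[0],d[1]); ex=np.array([np.cos(yaw),np.sin(yaw),0]); 
    # oil-case top
    k=R&(abs(P[:,2]-.105)<.006); 
    k&=(C.max(1)>120)
    r=cv2.minAreaRect(P[k][:,:2].astype(np.float32)*1000); print(' case top',r,k.sum())
    # cap plane: normal a
    a=-np.sin(np.radians(32))*ex+np.array([0,0,np.cos(np.radians(32))])
    cap=R&(P[:,2]>.15)&(P[:,2]<.25)&(C[:,0]-C[:,2]>6)&(C.max(1)<200)&(C.max(1)>90)
    h=P[cap]@a; hist,e=np.histogram(h,40); i=hist.argmax(); print(' cap h',e[i],e[i+1],cap.sum())
    k=cap&(abs(P@a-(e[i]+e[i+1])/2)<.008); Q=P[k]; ey=np.array([-np.sin(yaw),np.cos(yaw),0]); u=np.cross(ey,a)
    (x,y),rad=cv2.minEnclosingCircle(np.c_[Q@u,Q@ey].astype(np.float32)); ctr=u*x+ey*y+a*np.median(Q@a)
    print(' cap ctr',ctr,rad,'neck0',ctr-.088*a,k.sum())
    # grip bar
    k=R&(C.max(1)<70)&(P@a-np.median(h)>.004)&(P[:,2]<.262)&(P[:,2]>.17)&(np.linalg.norm(P-ctr,axis=1)<.05); Q=P[k]; X=np.c_[Q@u-x,Q@ey-y]
    b=cv2.minAreaRect((X*1000).astype(np.float32)); print(' bar in neck xy',b,k.sum(),'h',np.percentile(Q@a-np.median(h),[5,95]))
c=dict(np.load('a.npz')); c['k1']=float(c['k1']); uv,P=cloud(c)
for nm,(u0,u1,v0,v1),zl in (('tray',(160,232,168,222),(.014,.03)),):
    k=(uv[:,0]>u0)&(uv[:,0]<u1)&(uv[:,1]>v0)&(uv[:,1]<v1)&(c['image'][uv[:,1],uv[:,0]].min(1)>120)
    w=world(c,uv[k],z=.02)
    print(nm,cv2.minAreaRect((w[:,:2]*1000).astype(np.float32)),np.percentile(P[k][:,2],[2,50,98]))
E
python3 m.py
```

```text
a sleeve [ 0.4905 -0.1211  0.2812] [-0.2862  0.9582 -0.0038] yaw 16.628857370027433 0.08679614304614366 mid [ 0.4907 -0.1217  0.2812] zmax 0.2901489449909902
 case top ((622.3501586914062, -122.32058715820312), (251.0669708251953, 190.4806671142578), 0.2102648764848709) 559
 cap h -0.08093436366687765 -0.07629675868275163 237
 cap ctr [ 0.5319 -0.1091  0.205 ] 0.07631424814462662 neck0 [ 0.5766 -0.0958  0.1304] 172
 bar in neck xy ((-7.980329513549805, -1.1425971984863281), (25.683731079101562, 43.00893020629883), 79.46249389648438) 71 h [0.0068 0.0338]
b sleeve [ 0.4902 -0.1394  0.2804] [-0.2801  0.96   -0.0024] yaw 16.265141299997005 0.08407568371356801 mid [ 0.4864 -0.1264  0.2804] zmax 0.28512520926019136
 case top ((602.0393676757812, -161.10194396972656), (154.23329162597656, 291.6639404296875), 43.64414978027344) 996
 cap h -0.07959933419371867 -0.0750118857524048 270
 cap ctr [ 0.527  -0.1143  0.2032] 0.07464297860860825 neck0 [ 0.5718 -0.1012  0.1285] 111
 bar in neck xy ((-9.035414695739746, -1.4457855224609375), (6.103900909423828, 38.08646774291992), 49.48558044433594) 79 h [0.0112 0.0327]
tray ((464.20098876953125, 292.4252014160156), (168.05828857421875, 202.9329071044922), 1.9554005861282349) [-0.0061  0.0027  0.0232]
```

{"method": "carry_out", "body": {
  "deltas": [
    [1,0,0,60,0],
    [1,40,-60,110,-0.15],
    [1,80,-120,110,-0.3],
    [1,110,-180,110,-0.45],
    [1,140,-240,110,-0.6],
    [1,170,-300,110,-0.75],
    [1,195,-360,110,-0.85],
    [1,220,-420,110,-0.91]
  ]
}}

```text
time: 1.2
position: [0.3998, 0.1361, 0.3595]
ee_rot: [[0.959, 0.284, -0.001], [0.284, -0.959, 0.0], [-0.001, -0.0, -1.0]]
ft_force: [0.7, 0.3, 0.8]
gripper_width: 0.996
```

{"method": "carry_out", "body": {
  "deltas": [
    [0.6,20,-60,0,0],
    [0.6,40,-120,0,0],
    [0.6,60,-170,0,0],
    [0.6,69,-214,0,0],
    [0.6,69,-214,0,0],
    [0.6,69,-214,0,0]
  ]
}}

```text
time: 1.95
position: [0.4686, -0.0775, 0.3593]
ee_rot: [[0.959, 0.283, -0.001], [0.283, -0.959, 0.001], [-0.001, -0.001, -1.0]]
ft_force: [0.1, -0.3, 1.0]
gripper_width: 0.599
```

{"method": "carry_out", "body": {
  "deltas": [
    [0.6,20,-44,0,0],
    [0.6,20,-44,-40,0],
    [0.6,20,-44,-84,0],
    [0.6,20,-44,-84,0],
    [0,20,-44,-84,0],
    [0,20,-44,-84,0],
    [0,20,-44,-84,0],
    [0,20,-44,-84,0]
  ]
}}

```text
time: 2.95
position: [0.4894, -0.1216, 0.2775]
ee_rot: [[0.959, 0.283, 0.002], [0.283, -0.959, -0.0], [0.002, 0.001, -1.0]]
ft_force: [-1.0, 1.9, 7.7]
gripper_width: 0.166
```

{"method": "carry_out", "body": {
  "deltas": [
    [0,21,6,10,0],
    [0,46,14,17,0],
    [0,71,21,20,0],
    [0,97,29,19,0],
    [0,122,36,13,0],
    [0,146,43,4,0],
    [0,166,49,-7,0],
    [0,181,54,-20,0]
  ]
}}

```text
time: 3.95
position: [0.6712, -0.0687, 0.2592]
ee_rot: [[0.959, 0.283, 0.004], [0.283, -0.959, -0.003], [0.003, 0.004, -1.0]]
ft_force: [-1.9, -3.5, 7.3]
gripper_width: 0.165
```

{"method": "carry_out", "body": {
  "deltas": [
    [0.7,0,0,0,0],
    [0.7,0,0,0,0],
    [0.7,0,0,40,0],
    [0.7,0,0,90,0],
    [0.7,-50,-15,110,0.18],
    [0.7,-100,-30,110,0.36],
    [0.7,-155,-47,110,0.54],
    [0.7,-155,-47,110,0.72]
  ]
}}

```text
time: 4.95
position: [0.5122, -0.1161, 0.3706]
ee_rot: [[0.532, 0.847, 0.005], [0.847, -0.532, -0.0], [0.002, 0.005, -1.0]]
ft_force: [0.3, 0.3, 0.4]
gripper_width: 0.693
```

Run:
```python
from h import *
a=snap('top'); b=snap('side'); c=snap('wrist'); np.savez('a.npz',**a); np.savez('b.npz',**b); np.savez('c.npz',**c)
B=cv2.resize(b['image'][170:330,240:400],(480,480),interpolation=cv2.INTER_CUBIC)
im=np.hstack([cv2.resize(c['image'],(320,240)),cv2.resize(B,(240,240))])
im=np.zeros((480,800,3),np.uint8); im[:,320:]=B; im[:240,:320]=cv2.resize(c['image'],(320,240)); im[240:,:320]=cv2.resize(a['image'][115:215,260:393],(320,240))
cv2.imwrite('pics/5.png',im[:,:,::-1])
```

```text
(no output)
```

View pics/5.png

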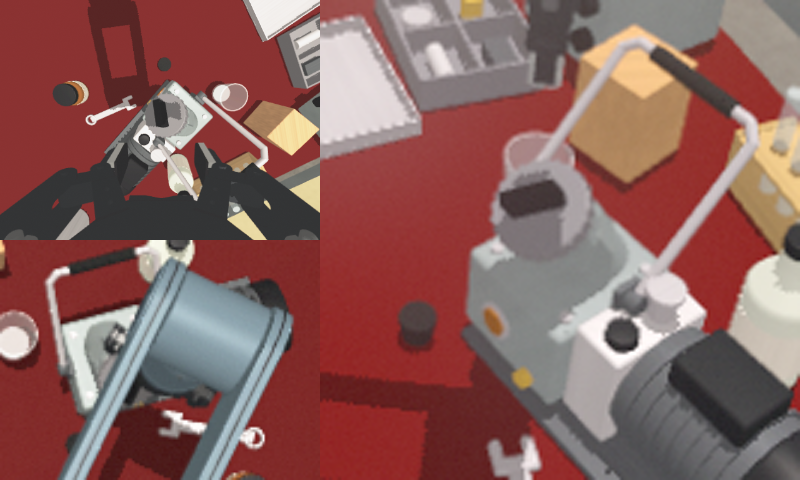

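```bash
cat > m2.py <<'E'
from h import *
np.set_printoptions(precision=4,suppress=True)
yaw=np.radians(16.5); ex=np.array([np.cos(yaw),np.sin(yaw),0]); ey=np.array([-ex[1],ex[0],0])
s,k=np.sin(np.radians(32)),np.cos(np.radians(32)); a=-s*ex+[0,0,k]; nx=np.cross(ey,a)
N0=np.array([.572,-.099,.126]); R=np.c_[nx,ey,a]
if __name__=='__main__':
  for n in 'bc':
    c=dict(np.load(n+'.npz')); c['k1']=float(c['k1']); uv,P=cloud(c); C=c['image'][uv[:,1],uv[:,0]].astype(int)
    L=(P-N0)@R*1000
    near=(np.hypot(L[:,0],L[:,1])<58)&(L[:,2]>65)&(L[:,2]<130)
    g=near&(C.max(1)>80)&(L[:,2]<100); Q=L[g]; z0=np.median(Q[:,2]); Q=Q[abs(Q[:,2]-z0)<4]
    A=np.c_[Q[:,:2],np.ones(len(Q))]; pl=np.linalg.lstsq(A,Q[:,2],rcond=None)[0]
    print(n,'cap z',z0,len(Q),'extent',Q[:,:2].min(0),Q[:,:2].max(0),'circle',cv2.minEnclosingCircle(Q[:,:2].astype(np.float32)),'slope deg',np.degrees(pl[:2]))
    b=near&(C.max(1)<75)&(L[:,2]>z0+4); Q=L[b]; print(' bar all z',np.percentile(Q[:,2],[2,50,98]),len(Q))
    t=Q[Q[:,2]>np.percentile(Q[:,2],95)-6]; print(' bar top rect',cv2.minAreaRect(t[:,:2].astype(np.float32)),len(t), 'world',N0+R@np.r_[np.mean(t[:,:2],0),111]/1000)
  print('nominal grip',N0+.111*a)
E
python3 m2.py
```

```text
b cap z 90.66019928221307 639 extent [-43.7601 -41.6483] [37.8048 41.3205] circle ((-3.8238277435302734, -0.34811967611312866), 41.7809944152832) slope deg [0.2092 0.3134]
 bar all z [100.6156 119.265  122.9147] 163
 bar top rect ((-3.6407270431518555, -1.2321796417236328), (12.169947624206543, 45.32164764404297), 55.351173400878906) 102 world [ 0.513  -0.1183  0.2181]
c cap z 90.5438463922251 2785 extent [-48.7705 -39.9476] [33.7589 42.2653] circle ((-7.343394756317139, 1.2413774728775024), 41.5806770324707) slope deg [-0.1479 -0.2331]
 bar all z [ 96.2086 119.7133 121.7474] 830
 bar top rect ((-6.794626712799072, 1.4486103057861328), (13.134657859802246, 44.96614074707031), 53.9128532409668) 535 world [ 0.5103 -0.1153  0.217 ]
nominal grip [ 0.5156 -0.1157  0.2201]
```

{"method": "carry_out", "body": {
  "deltas": [
    [0.4,-1,-1,0,0.16],
    [0.4,-1,-1,-50,0.312],
    [0.4,-1,-1,-100,0.312],
    [0.4,-1,-1,-130,0.312],
    [0.4,-1,-1,-140,0.312],
    [0.4,-1,-1,-140,0.312]
  ]
}}

```text
time: 5.85
position: [0.5152, -0.1169, 0.2305]
ee_rot: [[0.254, 0.967, 0.007], [0.967, -0.254, 0.002], [0.004, 0.006, -1.0]]
ft_force: [0.6, -0.1, 0.5]
gripper_width: 0.398
```

Run:
```python
from h import *
s=readout.sense(); print(s['position'],s['ft_force'],s['wrist_torque'],s['qpos'])
b=snap('side'); c=snap('wrist')
im=np.zeros((450,800,3),np.uint8); im[:,:450]=cv2.resize(b['image'][190:290,285:385],(450,450),interpolation=cv2.INTER_CUBIC); im[:,450:]=cv2.resize(c['image'][90:340,160:354],(350,450))
cv2.imwrite('pics/6.png',im[:,:,::-1])
```

```text
[ 0.51519597 -0.11685469  0.23053754] [ 0.55506708 -0.07790151  0.47632381] [ 0.06342914 -0.05815128  0.01580143] [ -25.05607217   13.19114945   92.91217316    0.27240239   73.59632632
 -100.39377023]
```

View pics/6.png

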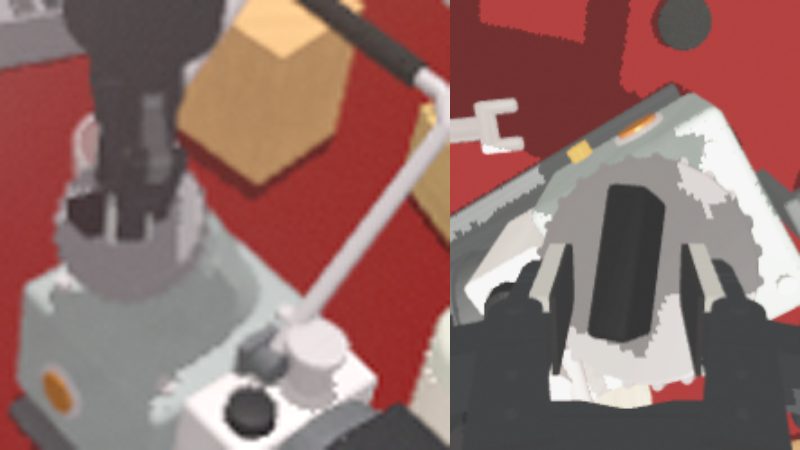

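{"method": "carry_out", "body": {
  "deltas": [
    [0.4,0,0,50,0],
    [0.4,0,0,60,-0.18],
    [0.4,0,0,60,-0.36],
    [0.4,0,0,60,-0.54],
    [0.4,0,0,60,-0.72],
    [0.4,0,0,60,-0.9],
    [0.4,0,0,60,-1.08],
    [0.4,0,0,60,-1.26]
  ]
}}

```text
time: 6.95
position: [0.5165, -0.1175, 0.2938]
ee_rot: [[0.999, 0.047, 0.007], [0.048, -0.999, -0.01], [0.006, 0.01, -1.0]]
ft_force: [0.4, -0.2, 0.8]
gripper_width: 0.395
```

{"method": "carry_out", "body": {
  "deltas": [
    [0.4,0,0,0,-0.18],
    [0.4,0,0,0,-0.36],
    [0.4,0,0,0,-0.54],
    [0.4,0,0,0,-0.72],
    [0.4,0,0,0,-0.9],
    [0.4,0,0,0,-1.08],
    [0.4,0,0,0,-1.26],
    [0.4,0,0,0,-1.44]
  ]
}}

```text
time: 7.95
position: [0.5172, -0.1177, 0.2957]
ee_rot: [[0.171, -0.985, -0.006], [-0.985, -0.171, -0.009], [0.008, 0.008, -1.0]]
ft_force: [-0.2, 0.4, 0.2]
gripper_width: 0.403
```

{"method": "carry_out", "body": {
  "deltas": [
    [0.4,-6,1,0,-0.18],
    [0.4,-6,1,0,-0.36],
    [0.4,-6,1,-20,-0.42],
    [0.4,-6,1,-45,-0.42],
    [0.4,-6,1,-65,-0.42],
    [0.4,-6,1,-65,-0.42]
  ]
}}

```text
time: 8.7
position: [0.511, -0.1167, 0.2308]
ee_rot: [[-0.246, -0.969, -0.01], [-0.969, 0.246, -0.006], [0.008, 0.008, -1.0]]
ft_force: [-0.0, 0.2, -0.1]
gripper_width: 0.4
```

Now close on the bar, then look at the forces.

{"method": "carry_out", "body": {
  "deltas": [
    [0,0,0,0,0],
    [0,0,0,0,0],
    [0,0,0,0,0],
    [0,0,0,0,0]
  ]
}}

```text
time: 9.2
position: [0.5117, -0.1164, 0.2325]
ee_rot: [[-0.246, -0.969, -0.007], [-0.969, 0.246, -0.006], [0.007, 0.005, -1.0]]
ft_force: [-0.9, 2.6, 6.0]
gripper_width: 0.16
```

Run:
```python
from h import *
s=readout.sense(); print(s['position'],s['ft_force'],s['wrist_torque'],s['qpos'],s['gripper_width'])
```

```text
[ 0.51173429 -0.11639051  0.23248593] [-0.91668981  2.58206124  5.95779338] [ 8.74693685e-01 -2.93452882e-02  1.54654735e-04] [-24.6967138   13.1490342   92.68404011  -0.48483105  74.39426356
  79.68184013] 0.15980078753550794
```

{"method": "carry_out", "body": {
  "deltas": [
    [0,1,0,-2,0],
    [0,2,1,-4,0],
    [0,3,1,-5.5,0],
    [0,3.7,1.1,-6.5,0],
    [0,3.7,1.1,-6.5,0]
  ]
}}

```text
time: 9.82
position: [0.5155, -0.1151, 0.2267]
ee_rot: [[-0.246, -0.969, -0.007], [-0.969, 0.246, -0.006], [0.007, 0.005, -1.0]]
ft_force: [-3.0, 2.3, 5.6]
gripper_width: 0.156
```

```bash
cat > st.py <<'E'
from h import *
import sys
np.set_printoptions(precision=4,suppress=True)
from m2 import a,R
s=readout.sense(); f=s['ft_force']; print(s['position'],f,'along axis',f@a,'tq',s['wrist_torque'],'tq.a',s['wrist_torque']@a,'jaw',np.degrees(np.arctan2(s['ee_rot'][1,0],s['ee_rot'][0,0])),s['gripper_width'],'q6',s['qpos'][5],s['time'])
N0=np.array([.5666,-.1006,.1256]); 
if len(sys.argv)>1:
    for n in sys.argv[1]:
        c=snap({'w':'wrist','s':'side','t':'top'}[n]); uv,P=cloud(c); C=c['image'][uv[:,1],uv[:,0]].astype(int); L=(P-N0)@R*1000
        g=(np.hypot(L[:,0],L[:,1])<38)&(L[:,2]>70)&(L[:,2]<100)&(C.max(1)>80); Q=L[g]; z0=np.median(Q[:,2]); Q=Q[abs(Q[:,2]-z0)<4]
        pl=np.linalg.lstsq(np.c_[Q[:,:2],np.ones(len(Q))],Q[:,2],rcond=None)[0]; print(n,'cap z',z0,len(Q),np.degrees(pl[:2]),pl[2])
E
python3 st.py ws
```

```text
[ 0.5155 -0.1151  0.2267] [-2.978  2.288  5.563] along axis 5.886489709074586 tq [0.6841 0.3533 0.1223] tq.a -0.29703370533243156 jaw -104.231709813947 0.1563895854292557 q6 79.9635716723536 9.825
w cap z 80.26140267897388 6057 [-1.1512 -1.4785] 80.45304665213692
s cap z 81.47565965332079 415 [-0.1122 -1.2742] 81.16144448555056
```

{"method": "carry_out", "body": {
  "deltas": [
    [0,0,0,0,0.08],
    [0,0,0,0,0.16],
    [0,0,0,-0.3,0.24],
    [0,0,0,-0.3,0.32]
  ]
}}

```text
time: 10.42
position: [0.5167, -0.1164, 0.2284]
ee_rot: [[0.074, -0.997, -0.0], [-0.997, -0.074, -0.011], [0.01, 0.001, -1.0]]
ft_force: [-3.1, -1.6, 10.4]
gripper_width: 0.141
```

```bash
python3 st.py ws
```

```text
[ 0.5167 -0.1164  0.2284] [-3.1112 -1.5796 10.415 ] along axis 10.650918143926114 tq [ 0.1698  0.1423 -0.016 ] tq.a -0.1212947799967999 jaw -85.77198985757842 0.14052032226078384 q6 61.53220634067829 10.425
w cap z 79.80846582564809 6043 [-2.3841 -0.2061] 80.29206936558998
s cap z 81.23448218831368 417 [-1.8605  0.1102] 81.03286852346463
```

{"method": "carry_out", "body": {
  "deltas": [
    [0,0,0,-1,0.08],
    [0,-0.5,0,-1,0.16],
    [0,-1,0,-1,0.24],
    [0,-1,0,-1,0.32],
    [0,-1,0,-1,0.38]
  ]
}}

```text
time: 11.15
position: [0.5175, -0.1185, 0.2292]
ee_rot: [[0.439, -0.899, 0.009], [-0.899, -0.439, -0.015], [0.017, -0.001, -1.0]]
ft_force: [1.9, -3.6, 4.7]
gripper_width: 0.133
```

```bash
cat >> st.py <<'E'
        b=(np.hypot(L[:,0]+0,L[:,1])<28)&(L[:,2]>z0+26)&(L[:,2]<z0+36)&(C.max(1)<75)
        if b.sum()>20: print('  bar top',cv2.minAreaRect(L[b][:,:2].astype(np.float32)),b.sum())
        im=cv2.resize(c['image'][90:340,160:354],(350,450)) if n=='w' else cv2.resize(c['image'][190:290,285:385],(450,450),interpolation=cv2.INTER_CUBIC)
        cv2.imwrite('pics/s%s_%.0f.png'%(n,s['time']*10),im[:,:,::-1])
E
python3 st.py ws; ls pics
```

```text
[ 0.5175 -0.1185  0.2292] [ 1.9259 -3.6243  4.6537] along axis 3.5134983040580767 tq [-1.0193 -0.6769 -0.4578] tq.a 0.23152966523013285 jaw -63.97888482847667 0.13321595216998428 q6 39.559781211859615 11.15
w cap z 80.18105554969499 6036 [-2.8214  3.045 ] 80.94662912134122
  bar top ((2.1819229125976562, 1.3196582794189453), (35.77378845214844, 45.685874938964844), 76.89794921875) 1435
s cap z 81.46207009242511 397 [-2.3441  3.2376] 81.74661578656693
  bar top ((-0.9991312026977539, -6.334138870239258), (28.10403060913086, 33.39896011352539), 77.53733825683594) 60
1.png
2.png
3.png
4.png
5.png
6.png
ss_112.png
sw_112.png
```

View pics/sw_112.png

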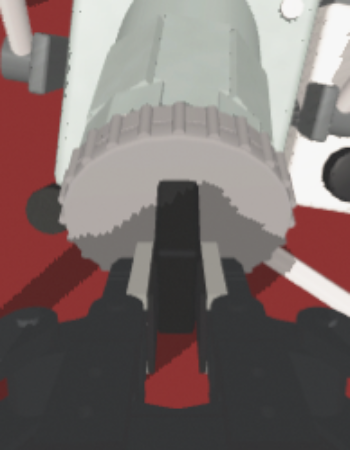

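{"method": "carry_out", "body": {
  "deltas": [
    [0.2,0,0,0,0],
    [0.2,0,0,0,0],
    [0.2,-2,0.7,1,0],
    [0.2,-4,1.5,2,0],
    [0.2,-4,1.5,2,0.06],
    [0.2,-4,1.5,2,0.12]
  ]
}}

```text
time: 12.0
position: [0.5134, -0.1168, 0.2312]
ee_rot: [[0.543, -0.839, 0.01], [-0.839, -0.543, -0.013], [0.017, -0.001, -1.0]]
ft_force: [0.0, -0.4, 0.0]
gripper_width: 0.2
```

```bash
python3 st.py ws
```

```text
[ 0.5134 -0.1168  0.2312] [ 0.045  -0.3779  0.0107] along axis 0.04309842518789185 tq [-0.0174  0.0609  0.004 ] tq.a 0.0030636918744409384 jaw -57.08291581478476 0.19974789162075213 q6 32.53640572206012 12.0
w cap z 86.76355342857292 6112 [-1.4432  1.7415] 87.17576991060062
  bar top ((2.475306510925293, -4.996330261230469), (46.15781784057617, 43.13304138183594), 34.484153747558594) 1552
s cap z 87.48876677918 386 [-0.6469  1.9503] 87.72571023852291
  bar top ((-1.6260957717895508, -4.824405670166016), (30.872251510620117, 39.3889045715332), 80.46260070800781) 93
```

Run:
```python
import cv2,numpy as np
a=cv2.imread('pics/sw_120.png');b=cv2.imread('pics/ss_120.png'); cv2.imwrite('pics/7.png',np.hstack([a,b]))
```

```text
(no output)
```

View pics/7.png

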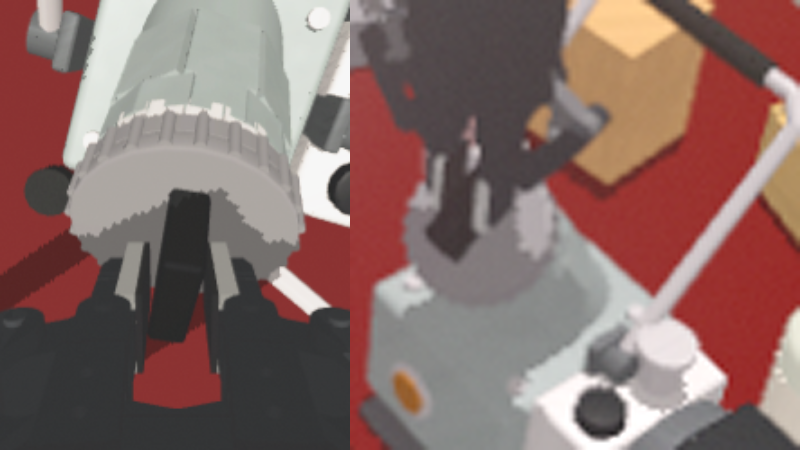

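{"method": "carry_out", "body": {
  "deltas": [
    [0.2,0,0,0,0.05],
    [0.2,0,0,0,0.1],
    [0.2,0,0,0,0.13],
    [0.2,0,0,0,0.13]
  ]
}}

```text
time: 12.6
position: [0.5136, -0.1169, 0.2314]
ee_rot: [[0.646, -0.764, 0.013], [-0.763, -0.646, -0.012], [0.017, -0.002, -1.0]]
ft_force: [0.0, 0.3, 0.9]
gripper_width: 0.202
```

```bash
python3 st.py s
```

```text
[ 0.5136 -0.1169  0.2314] [0.0038 0.2829 0.8522] along axis 0.6782194623518683 tq [-0.0049 -0.1101 -0.1556] tq.a -0.11291759880407527 jaw -49.78208563619617 0.20225829976185788 q6 25.122026408437335 12.6
s cap z 87.6551767358117 401 [-0.7593  2.2232] 87.90009457637167
  bar top ((-2.0583133697509766, -3.825775146484375), (29.383581161499023, 36.96525192260742), 78.09925079345703) 97
```

{"method": "carry_out", "body": {
  "deltas": [
    [0.2,0,0,0,0.05],
    [0.2,0,0,0,0.09],
    [0.2,0,0,0,0.09]
  ]
}}

```text
time: 13.02
position: [0.5137, -0.1171, 0.2316]
ee_rot: [[0.711, -0.703, 0.014], [-0.703, -0.711, -0.011], [0.018, -0.002, -1.0]]
ft_force: [0.6, -0.3, 1.0]
gripper_width: 0.198
```

```bash
python3 st.py s
```

```text
[ 0.5137 -0.1171  0.2316] [ 0.5861 -0.3241  1.0022] along axis 0.6008623296802464 tq [-0.1037 -0.1811 -0.0675] tq.a 0.022745762067181152 jaw -44.701486169645 0.19769390156511493 q6 19.958409509651347 13.025
s cap z 87.42132472467068 403 [-0.9154  2.0179] 87.73680539857398
  bar top ((0.37549591064453125, -4.221370697021484), (30.66086769104004, 38.48012924194336), 77.98722839355469) 102
```

{"method": "carry_out", "body": {
  "deltas": [
    [0.2,0,0,0,0.05],
    [0.2,0,0,0,0.1],
    [0.2,0,0,0,0.1]
  ]
}}

```text
time: 13.45
position: [0.5139, -0.1172, 0.2317]
ee_rot: [[0.776, -0.63, 0.016], [-0.63, -0.776, -0.01], [0.018, -0.002, -1.0]]
ft_force: [0.5, -0.5, 2.3]
gripper_width: 0.202
```

```bash
python3 st.py s
```

```text
[ 0.5139 -0.1172  0.2317] [ 0.4714 -0.5197  2.3478] along axis 1.8297803763477762 tq [-0.0918 -0.1788 -0.1232] tq.a -0.03090372443422426 jaw -39.06883151814123 0.20177540431773147 q6 14.22784570136739 13.45
s cap z 87.46538968334093 404 [-1.1042  3.1512] 87.8759066306565
  bar top ((0.2339344024658203, -4.682405471801758), (31.10131072998047, 38.38166427612305), 86.57080078125) 104
```

{"method": "carry_out", "body": {
  "deltas": [
    [0.2,0,0,0,0.05],
    [0.2,0,0,0,0.1],
    [0.2,0,0,0,0.1]
  ]
}}

```text
time: 13.88
position: [0.5138, -0.1172, 0.2318]
ee_rot: [[0.834, -0.551, 0.016], [-0.551, -0.834, -0.009], [0.018, -0.002, -1.0]]
ft_force: [0.8, 0.2, 3.1]
gripper_width: 0.199
```

```bash
python3 st.py s
```

```text
[ 0.5138 -0.1172  0.2318] [0.7933 0.1977 3.0662] along axis 2.167470832554243 tq [-0.0803 -0.0943 -0.0728] tq.a -0.006733149605549181 jaw -33.45363386424081 0.19882701812034345 q6 8.512310998945262 13.875
s cap z 87.28613230414001 413 [-1.5055  2.737 ] 87.5528900152134
  bar top ((1.0711994171142578, -5.610177993774414), (37.929649353027344, 30.153305053710938), 0.7796545028686523) 103
```

{"method": "carry_out", "body": {
  "deltas": [
    [0.2,-1,0,2,0.05],
    [0.2,-1,0,2,0.09],
    [0.2,-1,0,2,0.09]
  ]
}}

```text
time: 14.3
position: [0.5126, -0.1172, 0.2336]
ee_rot: [[0.879, -0.476, 0.016], [-0.476, -0.88, -0.007], [0.018, -0.002, -1.0]]
ft_force: [-0.4, -1.2, 1.9]
gripper_width: 0.202
```

```bash
python3 st.py sw
```

```text
[ 0.5126 -0.1172  0.2336] [-0.4244 -1.159   1.8836] along axis 1.9874394514960898 tq [-0.1867 -0.069  -0.0437] tq.a 0.06818502059625003 jaw -28.407407665035905 0.2020490484018596 q6 3.3273549731716194 14.3
s cap z 89.12811944217808 416 [-1.2647  2.8224] 89.47350356446638
  bar top ((0.3197746276855469, -6.001380920410156), (37.675479888916016, 30.84053611755371), 4.577791213989258) 102
w cap z 88.41201579218986 5904 [-2.2187  2.3608] 88.96045986347752
  bar top ((0.36539649963378906, 2.716104507446289), (49.2574577331543, 36.959320068359375), 16.15110969543457) 1588
```

{"method": "carry_out", "body": {
  "deltas": [
    [0.2,-1,0,2,0.04],
    [0.2,-1,0,2,0.08],
    [0.2,-1,0,2,0.08]
  ]
}}

```text
time: 14.78
position: [0.5119, -0.1175, 0.2357]
ee_rot: [[0.914, -0.405, 0.018], [-0.405, -0.914, -0.006], [0.019, -0.001, -1.0]]
ft_force: [1.1, -1.5, 1.1]
gripper_width: 0.199
```

```bash
python3 st.py sw; cp pics/sw_147.png pics/8.png; ls pics | tail -2
```

```text
[ 0.5119 -0.1175  0.2357] [ 1.1006 -1.5473  1.0872] along axis 0.5956791574538582 tq [-0.3688 -0.2228 -0.179 ] tq.a 0.06914453868682091 jaw -23.89764139266106 0.19870983625584704 q6 -1.3104442572062158 14.775
s cap z 91.27266273761974 414 [-1.4755  3.2356] 91.66009436858383
  bar top ((2.107527732849121, -5.2025909423828125), (43.835323333740234, 13.003029823303223), 44.68651580810547) 98
w cap z 90.55287008209025 5829 [-2.4804  2.6057] 91.10452637854962
  bar top ((0.1896820068359375, 2.1006641387939453), (49.484649658203125, 36.779449462890625), 21.53231430053711) 1595
sw_143.png
sw_148.pngcp: cannot stat 'pics/sw_147.png': No such file or directory
```

{"method": "carry_out", "body": {
  "deltas": [
    [0.2,-2,0,0,-0.09],
    [0.2,-3,0,0,-0.16],
    [0.2,-3,0,0,-0.16],
    [0,-3,0,0,-0.16],
    [0,-3,0,0,-0.16],
    [0,-3,0,0,-0.16],
    [0,-3,0,0,-0.16]
  ]
}}

```text
time: 15.75
position: [0.5107, -0.1178, 0.2365]
ee_rot: [[0.838, -0.545, 0.021], [-0.544, -0.839, -0.01], [0.023, -0.003, -1.0]]
ft_force: [7.1, -1.4, -0.7]
gripper_width: 0.16
```

```bash
python3 st.py sw
python3 - <<'E'
import cv2,numpy as np,glob
g=sorted(glob.glob('pics/s?_15*.png')); print(g)
cv2.imwrite('pics/8.png',np.hstack([cv2.imread(f) for f in g[-2:]]))
E
```

```text
[ 0.5107 -0.1178  0.2365] [ 7.0688 -1.4235 -0.6898] along axis -3.962379788276517 tq [-0.2538 -1.3967  0.0506] tq.a 0.3820948955110953 jaw -32.99649235170948 0.15952286920251063 q6 7.803905391292553 15.75
s cap z 91.66445799178861 435 [-0.8966  2.6125] 92.0005744568193
  bar top ((4.97654914855957, -10.99986457824707), (44.747520446777344, 26.25264549255371), 35.00018310546875) 104
w cap z 91.02436236286833 6066 [-1.8925  2.5607] 91.53649549535989
  bar top ((-0.07083702087402344, 1.78948974609375), (47.9149055480957, 36.50325012207031), 14.425554275512695) 1539
['pics/ss_158.png', 'pics/sw_158.png']
```

View pics/8.png

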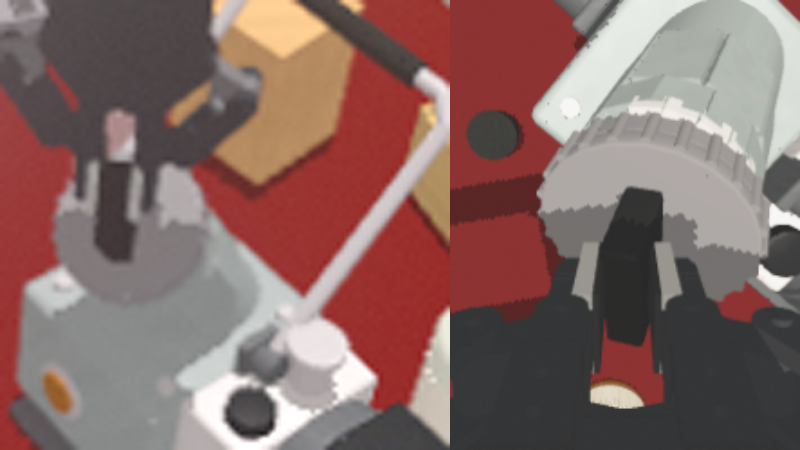

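{"method": "carry_out", "body": {
  "deltas": [
    [0,-2,-0.5,3,0],
    [0,-4,-1.2,7,0],
    [0,-6,-1.8,10,0],
    [0,-6,-1.8,10,0]
  ]
}}

```text
time: 16.35
position: [0.5061, -0.1207, 0.2472]
ee_rot: [[0.839, -0.544, 0.024], [-0.544, -0.839, -0.012], [0.027, -0.003, -1.0]]
ft_force: [3.9, -2.9, -0.5]
gripper_width: 0.158
```

```bash
python3 st.py s
```

```text
[ 0.5061 -0.1207  0.2472] [ 3.8569 -2.8516 -0.5148] along axis -1.967043123746111 tq [-0.7613 -1.19   -0.1856] tq.a 0.40853805912956376 jaw -32.967490116866486 0.1581715733705787 q6 7.272593923863981 16.35
s cap z 99.61045562089336 42 [-0.2121  1.3662] 100.027420737137
  bar top ((6.3099589347839355, -12.356466293334961), (44.637428283691406, 25.9567928314209), 37.48603057861328) 102
```

{"method": "carry_out", "body": {
  "deltas": [
    [0,-5,-1.5,8,0],
    [0,-10,-3,17,0],
    [0,-15,-4.5,26,0],
    [0,-20,-6,34,0],
    [0,-26,-7.5,43,0],
    [0,-31,-9,52,0],
    [0,-36,-10.5,60,0],
    [0,-41,-12,68,0]
  ]
}}

```text
time: 17.4
position: [0.4646, -0.1327, 0.3156]
ee_rot: [[0.839, -0.544, 0.024], [-0.544, -0.839, -0.012], [0.027, -0.003, -1.0]]
ft_force: [0.2, 0.1, -2.9]
gripper_width: 0.13
```

```bash
python3 st.py
python3 - <<'E'
from h import *
b=snap('side'); w=snap('wrist')
im=np.hstack([cv2.resize(b['image'][120:310,240:400],(400,475)),cv2.resize(w['image'][60:360,140:392],(399,475))])
cv2.imwrite('pics/9.png',im[:,:,::-1])
E
```

```text
[ 0.4646 -0.1327  0.3156] [ 0.1995  0.0765 -2.8655] along axis -2.542919904302349 tq [-0.016   0.0685 -0.0018] tq.a -0.0037514422384477696 jaw -32.95518757252818 0.1299991831878056 q6 3.6975513038206906 17.4
```

View pics/9.png

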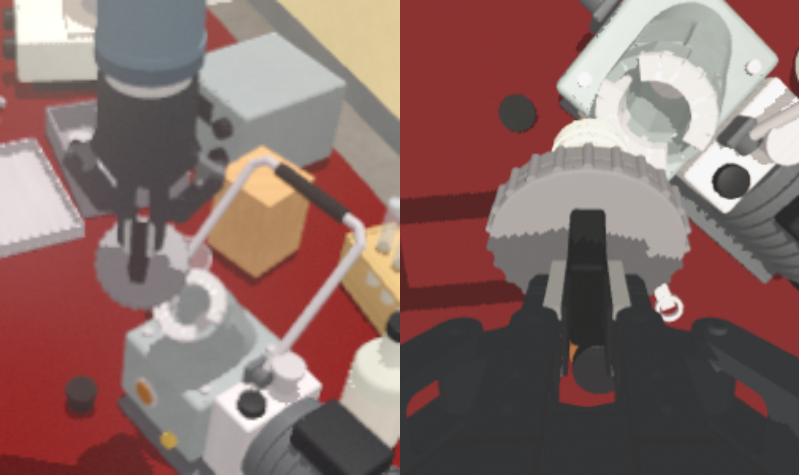

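```bash
cat > el.py <<'E'
from h import *
np.set_printoptions(precision=4,suppress=True)
def axis(names=('wrist',)):
    s=readout.sense(); p=s['position']; jaw=s['ee_rot'][:,0]
    for n in names:
        c=snap(n); uv,P=cloud(c); C=c['image'][uv[:,1],uv[:,0]].astype(int)
        d=P-p; k=(np.hypot(d[:,0],d[:,1])<.085)&(d[:,2]<-.002)&(d[:,2]>-.085)&(C.max(1)>85)&(C.max(1)<190)&(np.ptp(C,axis=1)<40)
        Q=P[k]; best=0; rng=np.random.default_rng(0)
        for _ in range(400):
            t=Q[rng.choice(len(Q),3,False)]; m=np.cross(t[1]-t[0],t[2]-t[0]); l=np.linalg.norm(m)
            if l<2e-5: continue
            m/=l; i=abs((Q-t[0])@m)<.0025
            if i.sum()>best: best,I=i.sum(),i
        W=Q[I]; nrm=np.linalg.svd(W-W.mean(0),full_matrices=False)[2][2]; nrm*=np.sign(nrm[2])
        print(n,'axis',nrm,'tilt',np.degrees(np.arccos(nrm[2])),'dir',np.degrees(np.arctan2(nrm[1],nrm[0])),'axis.jaw',nrm@jaw,len(W),'cap plane centroid',W.mean(0),'tcp',p,'tcp above cap plane',(p-W.mean(0))@nrm)
if __name__=='__main__': axis(('wrist','side'))
E
python3 el.py
python3 - <<'E'
from h import *
c=snap('top'); uv,P=cloud(c); I=c['image']; hsv=cv2.cvtColor(I,cv2.COLOR_RGB2HSV)
m=((hsv[:,:,1]<70)&(hsv[:,:,2]>110)).astype(np.uint8); m[:, :150]=0; m[:,235:]=0; m[:174]=0; m[225:]=0
n,l,st,ce=cv2.connectedComponentsWithStats(m); i=1+st[1:,4].argmax(); print(st[i])
v,u=np.nonzero(l==i); w=world(c,np.c_[u,v],z=.02)[:,:2]*1000
r=cv2.minAreaRect(w.astype(np.float32)); print(r,np.percentile(w,[1,99],axis=0))
E
```

```text
wrist axis [-0.2606 -0.3288  0.9077] tilt 24.805227356314333 dir -128.40585085520294 axis.jaw -0.01367627867891976 6688 cap plane centroid [ 0.4751 -0.1173  0.2842] tcp [ 0.4649 -0.133   0.3163] tcp above cap plane 0.03695035620218953
side axis [-0.2636 -0.3425  0.9018] tilt 25.604908544782855 dir -127.57824186377353 axis.jaw -0.008824725356185129 547 cap plane centroid [ 0.4647 -0.1379  0.2744] tcp [ 0.4649 -0.133   0.3163] tcp above cap plane 0.03598599113997604
[ 167  174   57   42 2345]
((455.55377197265625, 292.26513671875), (149.20962524414062, 204.57469177246094), 1.1421328783035278) [[380.82793268 192.69779233]
 [530.39187221 392.96477033]]
```

{"method": "carry_out", "body": {
  "deltas": [
    [0,-4,25,0,0.08],
    [0,-9,60,0,0.16],
    [0,-9,95,0,0.25],
    [0,-9,130,0,0.34],
    [0,-9,165,-10,0.43],
    [0,-9,200,-40,0.51],
    [0,-9,225,-70,0.575],
    [0,-9,238,-100,0.575]
  ]
}}

```text
time: 18.65
position: [0.4557, 0.1069, 0.2138]
ee_rot: [[1.0, 0.002, 0.026], [0.002, -1.0, 0.004], [0.026, -0.004, -1.0]]
ft_force: [0.6, -0.2, -3.1]
gripper_width: 0.134
```

```bash
python3 el.py; python3 st.py
```

```text
wrist axis [-0.0348 -0.4199  0.9069] tilt 24.917662541926735 dir -94.74286348761171 axis.jaw -0.01164135324139667 6562 cap plane centroid [0.4556 0.1266 0.1818] tcp [0.4557 0.1069 0.2138] tcp above cap plane 0.037343169471035845
side axis [-0.0375 -0.4383  0.898 ] tilt 26.09919516204113 dir -94.89060809835725 axis.jaw -0.014578931969748327 297 cap plane centroid [0.4494 0.1036 0.1687] tcp [0.4557 0.1069 0.2138] tcp above cap plane 0.038793253482281076
[0.4533 0.1067 0.2116] [-1.7611 -0.2476 -3.2502] along axis -1.8242530761931872 tq [-0.0092  0.0752 -0.0484] tq.a -0.04771860211192177 jaw 0.09436517196492553 0.13393067740486514 q6 -0.8740742480875037 18.75
```

{"method": "carry_out", "body": {
  "deltas": [
    [0,0,0,-40,0],
    [0,0,0,-75,0],
    [0,0,0,-92,0],
    [0,0,0,-98,0],
    [0,0,0,-98,0]
  ]
}}

```text
time: 19.38
position: [0.4541, 0.1063, 0.1143]
ee_rot: [[1.0, 0.001, 0.02], [0.001, -1.0, 0.004], [0.02, -0.004, -1.0]]
ft_force: [0.3, -1.2, -2.9]
gripper_width: 0.125
```

{"method": "carry_out", "body": {
  "deltas": [
    [0,0,0,-1,0],
    [0,0,0,-2,0],
    [0,0,0,-2,0]
  ]
}}

```text
time: 19.75
position: [0.4542, 0.1063, 0.1127]
ee_rot: [[1.0, 0.001, 0.021], [0.001, -1.0, 0.004], [0.021, -0.004, -1.0]]
ft_force: [-0.6, 0.5, -2.4]
gripper_width: 0.132
```

{"method": "carry_out", "body": {
  "deltas": [
    [0,0,0,-2,0],
    [0,0,5,-2,0],
    [0,0,10,-2,0],
    [0,0,15,-2,0],
    [0,0,20,-2,0],
    [0,0,25,-1.5,0],
    [0,0,30,-1,0],
    [0,0,35,-0.5,0]
  ]
}}

```text
time: 20.75
position: [0.4556, 0.1406, 0.1133]
ee_rot: [[1.0, 0.002, 0.024], [0.002, -1.0, 0.002], [0.024, -0.002, -1.0]]
ft_force: [0.9, -4.2, 4.3]
gripper_width: 0.132
```

```bash
python3 el.py; python3 st.py
```

```text
wrist axis [-0.016  -0.2277  0.9736] tilt 13.194370289748342 dir -94.01957639301062 axis.jaw 0.006727013583722293 5970 cap plane centroid [0.4547 0.1542 0.0791] tcp [0.4556 0.1406 0.1133] tcp above cap plane 0.036440826575097514
side axis [-0.0173 -0.2359  0.9716] tilt 13.681727600474812 dir -94.20055236430917 axis.jaw 0.005339525710311863 271 cap plane centroid [0.4525 0.1306 0.0755] tcp [0.4556 0.1406 0.1133] tcp above cap plane 0.03436425789946618
[0.4555 0.1412 0.1132] [ 0.9495 -3.5681  7.5063] along axis 6.4202444623989035 tq [-0.9308 -0.0982  0.0169] tq.a 0.5020694922293971 jaw 0.10926291024211121 0.13157792490762063 q6 3.5614748554397186 20.85
```

{"method": "carry_out", "body": {
  "deltas": [
    [0,0,4,0.5,0],
    [0,0,8,0.5,0],
    [0,0,12,0.5,0],
    [0,0,16,0,0],
    [0,0,20,0,0],
    [0,0,23,0,0],
    [0,0,25,0,0]
  ]
}}

```text
time: 21.72
position: [0.4556, 0.1653, 0.1133]
ee_rot: [[1.0, 0.003, 0.024], [0.003, -1.0, 0.001], [0.024, -0.001, -1.0]]
ft_force: [-0.8, -8.6, 4.9]
gripper_width: 0.124
```

```bash
python3 el.py; python3 st.py
```

```text
wrist axis [-0.0157 -0.158   0.9873] tilt 9.134216938393287 dir -95.68965506277999 axis.jaw 0.0070588993596173745 5532 cap plane centroid [0.4551 0.1767 0.0784] tcp [0.4556 0.1653 0.1133] tcp above cap plane 0.03626769212365544
side axis [-0.0191 -0.1819  0.9831] tilt 10.537829172108742 dir -95.99593351399064 axis.jaw 0.003527035264045769 268 cap plane centroid [0.455  0.151  0.0766] tcp [0.4556 0.1653 0.1133] tcp above cap plane 0.033428457388771274
[0.4554 0.1655 0.1132] [-1.2042 -7.4349  1.6996] along axis 3.1722379697583816 tq [-1.5278  0.0705 -0.0619] tq.a 0.7131801570280238 jaw 0.16197974340632773 0.1296599954611518 q6 6.734475539273241 21.825
```

{"method": "carry_out", "body": {
  "deltas": [
    [0,0,4,0,0],
    [0,0,8,0,0],
    [0,0,12,0,0],
    [0,0,16,0,0],
    [0,0,18,0,0],
    [0,0,18,0,0]
  ]
}}

```text
time: 22.58
position: [0.4554, 0.1828, 0.1131]
ee_rot: [[1.0, 0.004, 0.023], [0.004, -1.0, -0.001], [0.023, 0.001, -1.0]]
ft_force: [0.2, -6.3, 2.0]
gripper_width: 0.128
```

```bash
python3 el.py; python3 st.py
```

```text
wrist axis [-0.0203 -0.0087  0.9998] tilt 1.2658371271701463 dir -156.80226062625974 axis.jaw 0.0025719161589357956 4819 cap plane centroid [0.4548 0.1889 0.0772] tcp [0.4554 0.1828 0.1131] tcp above cap plane 0.03597052716027642
side axis [-0.0237 -0.0064  0.9997] tilt 1.404457302389448 dir -164.90642805369515 axis.jaw -0.0007791643773606208 270 cap plane centroid [0.4562 0.1627 0.0793] tcp [0.4554 0.1828 0.1131] tcp above cap plane 0.03367236006019804
[0.4554 0.1828 0.1131] [ 0.6158 -6.2769  0.8912] along axis 1.3876066598701402 tq [-1.4648 -0.001  -0.0355] tq.a 0.7143607740763985 jaw 0.20118901633862354 0.13265668135842218 q6 8.973016374922915 22.675
```

{"method": "carry_out", "body": {
  "deltas": [
    [0,0,-3,0,0],
    [0,0,-4,20,0],
    [0,0,-4,50,0],
    [0,0,25,50,0],
    [0,0,60,50,0],
    [0,0,90,50,0],
    [0,0,108,50,0],
    [0,0,108,50,0]
  ]
}}

```text
time: 23.68
position: [0.4548, 0.2918, 0.1626]
ee_rot: [[1.0, 0.005, 0.022], [0.005, -1.0, -0.001], [0.022, 0.001, -1.0]]
ft_force: [0.1, -0.3, -3.1]
gripper_width: 0.13
```

{"method": "carry_out", "body": {
  "deltas": [
    [0,0,0,-25,0],
    [0,0,0,-38,0],
    [0,0,0,-44,0],
    [0,0,0,-45,0],
    [0,0,0,-45,0]
  ]
}}

```text
time: 24.3
position: [0.4553, 0.2918, 0.1181]
ee_rot: [[1.0, 0.005, 0.023], [0.005, -1.0, -0.0], [0.023, 0.0, -1.0]]
ft_force: [-0.2, -0.3, -3.5]
gripper_width: 0.13
```

```bash
python3 el.py; python3 st.py;  python3 - <<'E'
from h import *
b=snap('side'); w=snap('wrist')
im=np.hstack([cv2.resize(b['image'][90:270,170:322],(400,475)),cv2.resize(w['image'][60:360,140:392],(399,475))])
cv2.imwrite('pics/10.png',im[:,:,::-1])
E
```

```text
wrist axis [-0.022  -0.0301  0.9993] tilt 2.1348628773667935 dir -126.2207588966146 axis.jaw 0.0006194812408006206 5091 cap plane centroid [0.4542 0.2984 0.0823] tcp [0.4553 0.2918 0.1181] tcp above cap plane 0.03601964066977704
side axis [-0.0133 -0.0246  0.9996] tilt 1.600789559563896 dir -118.4167533547599 axis.jaw 0.009370034647181185 223 cap plane centroid [0.4561 0.2733 0.0843] tcp [0.4553 0.2918 0.1181] tcp above cap plane 0.03338820468284685
[0.4553 0.2919 0.1182] [ 0.2911  0.8001 -2.1835] along axis -2.120037043756448 tq [0.0393 0.0304 0.045 ] tq.a 0.013662659102105634 jaw 0.3004820119976036 0.1310220611198156 q6 21.15260880311347 24.4
```

View pics/10.png

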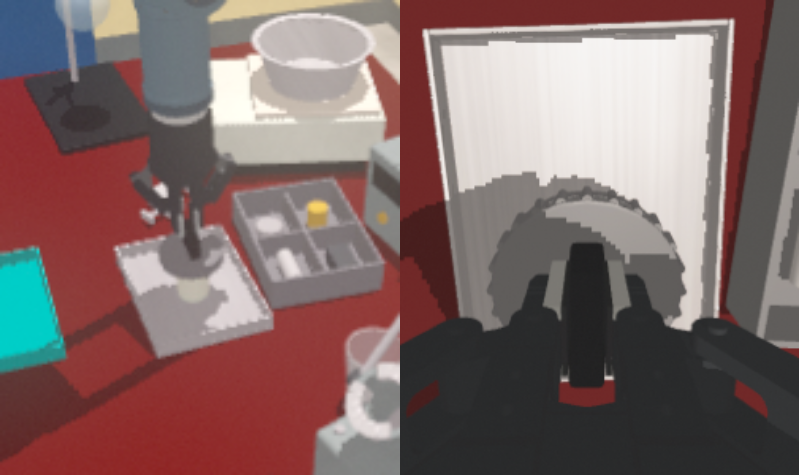

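{"method": "carry_out", "body": {
  "deltas": [
    [0,0,0,-1,0],
    [0,0,0,-2,0],
    [0,0,0,-2.5,0],
    [0,0,0,-2.5,0]
  ]
}}

```text
time: 25.0
position: [0.455, 0.2919, 0.1155]
ee_rot: [[1.0, 0.005, 0.023], [0.005, -1.0, -0.0], [0.023, 0.001, -1.0]]
ft_force: [0.1, -0.3, -3.1]
gripper_width: 0.131
```

{"method": "carry_out", "body": {
  "deltas": [
    [0,0,0,-1,0],
    [0,0,0,-2,0],
    [0,0,0,-2,0]
  ]
}}

```text
time: 25.38
position: [0.4551, 0.2919, 0.1135]
ee_rot: [[1.0, 0.005, 0.023], [0.005, -1.0, -0.0], [0.023, 0.001, -1.0]]
ft_force: [-0.7, -0.1, -3.4]
gripper_width: 0.132
```

{"method": "carry_out", "body": {
  "deltas": [
    [0,0,0,-1,0],
    [0,0,0,-2,0],
    [0,0,0,-2,0]
  ]
}}

```text
time: 25.75
position: [0.4558, 0.2925, 0.113]
ee_rot: [[1.0, 0.005, 0.025], [0.005, -1.0, 0.001], [0.025, -0.001, -1.0]]
ft_force: [-2.4, 0.8, 7.8]
gripper_width: 0.131
```

{"method": "carry_out", "body": {
  "deltas": [
    [0.15,0,0,1,0],
    [0.18,0,0,1,0],
    [0.22,0,0,1,0],
    [0.35,0,0,1,0],
    [0.4,0,0,1,0],
    [0.4,0,0,20,0],
    [0.4,0,0,50,0],
    [0.4,0,0,90,0]
  ]
}}

```text
time: 26.75
position: [0.4551, 0.2922, 0.203]
ee_rot: [[1.0, 0.005, 0.023], [0.005, -1.0, -0.0], [0.023, 0.0, -1.0]]
ft_force: [1.3, -0.6, 0.2]
gripper_width: 0.399
```

Run:
```python
from h import *
np.set_printoptions(precision=4,suppress=True)
b=snap('side'); w=snap('wrist'); t=snap('top')
for n,c in (('side',b),('wrist',w)):
    uv,P=cloud(c); C=c['image'][uv[:,1],uv[:,0]].astype(int); d=P-[.4555,.2925,0]
    k=(np.hypot(d[:,0],d[:,1])<.055)&(P[:,2]>.06)&(P[:,2]<.09)&(C.max(1)>85); Q=P[k]; Q=Q[abs(Q[:,2]-np.median(Q[:,2]))<.003]
    m=np.linalg.svd(Q-Q.mean(0),full_matrices=False)[2][2]; print(n,'cap z',np.median(Q[:,2]),'tilt',np.degrees(np.arccos(abs(m[2]))),cv2.minEnclosingCircle((Q[:,:2]*1000).astype(np.float32)))
uv,P=cloud(b); C=b['image'][uv[:,1],uv[:,0]].astype(int)
k=(P[:,0]>.55)&(P[:,0]<.8)&(P[:,1]>-.2)&(P[:,1]<.05)&(P[:,2]>.2)&(C.max(1)<75); Q=P[k]; m=Q.mean(0); e=np.array([.959,.284,0]); h=(m-[.5666,-.1006,.1256]); print('sleeve',m,'bail',.56+np.arctan2(h@e,h[2]),len(Q))
im=np.zeros((480,800,3),np.uint8); im[:,:400]=cv2.resize(b['image'][90:310,160:343],(400,480)); im[:300,400:]=cv2.resize(t['image'][90:270,150:390],(400,300))
cv2.imwrite('pics/11.png',im[:,:,::-1]); s=readout.sense(); print(s['position'],s['ft_force'],s['gripper_width'],s['time'])
```

```text
side cap z 0.07901377993491249 tilt 0.45297054404556164 ((459.41961669921875, 283.3933410644531), 41.81432342529297)
wrist cap z 0.07617396529867693 tilt 0.11476342442474 ((456.74212646484375, 284.4056396484375), 41.54938888549805)
sleeve [ 0.6722 -0.083   0.2602] bail 1.2285120637740758 117
[0.4572 0.2931 0.2054] [-0.6018  0.7823 -0.7652] 0.4000176699155907 26.9
```

View pics/11.png

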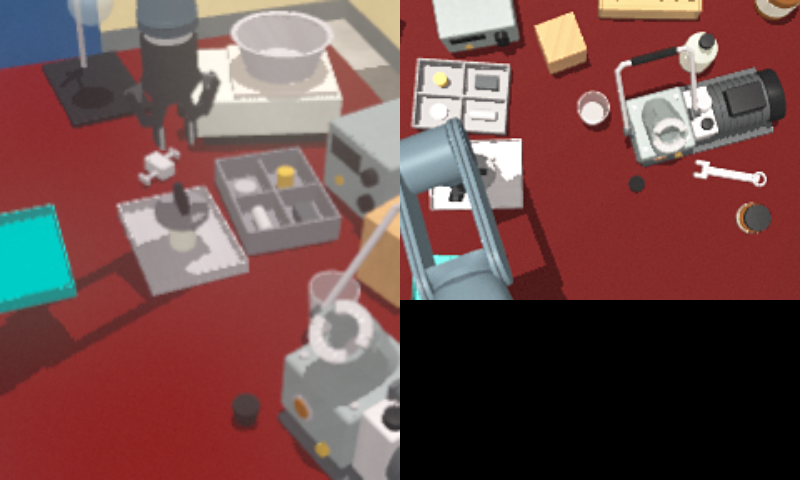

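```bash
python3 -c "
from rig import workorder; print(workorder.sign_off())"
```

```text
the job is handed in; nothing more can be done
None
```

The used filter is out of the pump and stands upright, let go, near the middle of the steel drip tray. I handed the job in at about 27 s of the 72 s allowed, and the sign-off gave no verdict.

**What I did**
- **Handle:** I gripped the crossbar and swung the handle back.
- **Unlocking:** I pressed the cap in about 7 mm and turned it. Past the catch I loosened the fingers around the bar and kept turning to about 80°. There the cap began to rise out on its spring.
- **Drawing out:** I regripped the bar and drew the filter out along the neck's axis.
- **Standing it up:** The tool could only point down, so the filter hung at about 25°. I set it upright by pushing its foot against the outside of the tray wall, then put it down in the tray.

**Last checks**
- **Filter:** its tilt is under 0.5° in both views. The cap's top is at 76 to 79 mm, where 77 mm is expected for the foot on the tray floor. Its centre is about 8 mm from the tray's centre.
- **Handle:** its angle measured about 1.23 rad, above the 0.85 rad needed.
- **Gripper:** it is well above the filter and touches nothing.
- **Other things:** those visible in the last pictures looked unmoved; I did not measure them.

**Not settled**
- I never saw a clear rise in torque at the stop. I took the cap rising, and the low force when pulling, as the sign that the lugs were in the gates.
- I could not measure the contact force in the neck. Wrist forces there stayed around 11 N or less in the readings. While the bar was clamped, the wrist's tilting moment reached about 1.4 Nm.

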